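# Shut down the component tester and hold its sprung cover open

## Robot

A 6-joint arm with a two-finger parallel gripper is mounted at the origin on the work surface. World frame = base frame: x ahead of the robot, y to its left, z up, the work surface at z = 0. Lengths are in m, angles in rad, forces in N, time in s.
With the tool pointing down it reaches from about 0.275 to 0.725 m from the base axis. Payload 15.9 kg.
Tool frame: the origin (TCP) lies midway between the tips of the shut fingers; the grasp point (between the pads) lies 19 mm behind it (manip.tcp_to_grasp is the z of the grasp point in the tool frame, in m); z points along the fingers, y is the direction in which the jaws open and shut (so a half turn about z gives the same grasp; the last joint's range is limited). The gripper opens to 85 mm and grips with 20 to 120 N. Pads are 22 mm wide; open, the fingers measure 114 mm over their backs; the gripper's body (76 mm by 85 mm) begins 54 mm behind the grasp point. The pads swing forward as they close: fully open they stand 13 mm farther back than shut.
Start: joints at [1.167, 0.213, -0.034, 1.323, 0, 1.571], TCP at [0.196, 0.46, 0.208] pointing down, gripper open.
Joint ranges: [-2.98, 2.98], [-0.74, 1.72], [-1.14, 1.35], [-2.1, 2.04], [-1.57, 1.44], [-3.14, 3.14]. Speed limits (rad/s): [1.89, 1.89, 2.39, 2.57, 3.14, 3.14].

## Interface

Orientations are given as a unit quaternion [x, y, z, w].
In Python, from cell import telemetry, vision, manip gives the robot as it stands.
- The arm moves only by the tool step_arm, never from a script. Its argument "plan" is a list of rows, each an object with "translation": the shift along the world's x, y, z in mm, a list of three; "spin": the turn about the world's z in rad. In form: [{"translation": [dx, dy, dz], "spin": spin}, ...]. A call has 1 to 12 rows; each row shifts and turns the pose as measured when the row begins; what a row does not reach is not made up. A row lasts 1/10 s, in which the tool goes at most 50 mm and 8.59 degrees, less where a joint would pass 70% of its speed; a pose out of reach is approached as far as the arm can. A call is refused whole if a number of a shift passes 50 or a number of a turn 0.15, either way. A call with a gripper value outside its range is refused whole. "gripper" is the opening in per cent of the stroke, from 0 (shut) to 100 (fully open), set as the call begins (left out, the last holds). The fingers move at their own pace and stop on an object; the grip force is fixed at half the most. Time passes only in rows, so rows that do not move let the fingers close. It gives the time, the measured TCP pose, the force and the opening at its end, in the units of the state.
- telemetry.observe(): the state, without advancing time (a new reading comes with each control period).
- vision.snapshot(name): name is "side" or "top" or "wrist"; returns a dict with "color" (480x640x3 uint8, blue, green, red), "fx", "fy", "cx", "cy" (pixels), "R" (3x3) and "t" (3): a world point X has camera coordinates R X + t. Camera axes: x right, y down, z forward; pixel columns grow to the right and rows downward; lengths in m; the calibration is good to about 2 mm. A picture is of the moment at which its call begins. There is no depth.
- manip.sign_off(): hands the job in, once; it reports no verdict.
Trained networks look in a picture, given as the dict that the camera call returned (one of the last four; its "shot" number tells which), for a name from the list of things; names that differ only in an ending like _2 or _b are one class to them, and where a whole thing is asked for, a point or a joint stands for the part that bears it (a point fixed in the world has none). Each returns a list of dicts, best first, with "conf" (0 to 1); they miss things now and then, are a little off and sometimes report something else, mostly with a low value. They report only what shows in the picture. A call takes as long as a camera call.
- vision.search_frame(query, picture): "centre" ([row, column] in pixels, amid what is visible of it).
- vision.mark_of(query, picture): "centre" ([row, column] in pixels: a listed point, or the origin of a listed thing).
The state is a dict: "t": time; "qpos": joint angles; "joint_vel": joint speeds; "tau": joint torques, N m; "tool_pos": TCP position; "eef_rot": TCP orientation; "ft_force": force on the tool from outside, world axes, zero at the start; "torque": the same for the moment, N m; "opening": finger opening in m.
Only numpy, scipy, OpenCV 4.12 (cv2) and the standard library are available. Lean on these libraries where they do the work, as an engineer would, in place of code of your own. Each camera call takes 0.05 s, during which the arm holds its last target.

## Task

The component test box has to be opened for a part swap: first shut it down by pressing the round key, then the bar key, then the square key on the key panel, one at a time, each fully home and let up again before the next, with the cover still shut. Then lift the box's cover by its bar handle and hold it open at 60 degrees from shut (within 5 degrees), because it springs shut when let go: finish while still holding the handle there. Leave the bottle, the calculator and the book where they are.

Things in the scene. Friction and masses are not known exactly. Their poses are not given: they have to be found in the camera images.
- tester: Component test box, a fixed grey open-topped metal box 200 (x) x 220 (y) x 95 (z) mm with a hinged cover. Origin: centre of its underside on the table; its -x side is the front, towards the robot, with a blank dark display; the hinge is along its +x top edge. Inside, a socket block with an upright metal can reaches 68 mm above the table.
- lid (a joint): Opening angle of the test box's cover in rad: 0 = shut, 1.047 = 60 degrees, stop at 1.75; the front edge rises as it grows. The cover is a white frame with a clear pane, 200 x 220 x 8 mm, about 0.35 kg with its handle. Its weight and a hinge spring push it shut from every angle; lifting by the handle takes about 2.5 to 4 N.
- lid_hinge (a point): Centre of the cover's hinge line, at the box's far top edge (100 mm in +x from the box's middle, 95.5 mm above the table). The axis runs along the box's y. Axes are those of the cover: x points from the front edge to the hinge, z out of the cover's top face.
- lid_grip (a point): Straight round steel bar handle on top of the cover near its front edge, fixed to the cover. Bar 12 mm thick, 130 mm long, along the box's y, carried by two 10 mm posts 60 mm either side of its middle. This point: middle of the bar, 175 mm from the hinge line towards the front, bar centre 48 mm above the cover's underside, so 40 mm above its top face and 143.5 mm above the table when shut. Axes turn with the cover (y along the bar, z out of the cover's top face).
- panel: Key panel's fixed aluminium base plate 220 (x) x 72 (y) x 12 mm, on the left or the right of the test box. Origin: centre of its underside. It carries three key modules in a row along its x, 66 mm apart, in any order; all white caps, told apart by shape.
- round_key_top (a point): Round key. Its housing is a grey block 52 x 56 x 18 mm on the base plate; the cap stands 12 mm out of the housing. This point is the centre of the cap's top when up, 42 mm above the table; x runs along the panel's length, z up. Top face: disc 30 mm across.
- bar_key_top (a point): Bar key. Its housing is a grey block 52 x 56 x 18 mm on the base plate; the cap stands 12 mm out of the housing. This point is the centre of the cap's top when up, 42 mm above the table; x runs along the panel's length, z up. Top face: narrow bar 13 mm (along the panel) x 42 mm (across it).
- square_key_top (a point): Square key. Its housing is a grey block 52 x 56 x 18 mm on the base plate; the cap stands 12 mm out of the housing. This point is the centre of the cap's top when up, 42 mm above the table; x runs along the panel's length, z up. Top face: square 30 x 30 mm.
- round_key (a joint): Round key's travel in m: 0 = up, 0.006 = fully down; a spring pushes it back up (about 1.2 N to start, 4 N fully down).
- bar_key (a joint): Bar key's travel in m: 0 = up, 0.006 = fully down; a spring pushes it back up (about 1.2 N to start, 4 N fully down).
- square_key (a joint): Square key's travel in m: 0 = up, 0.006 = fully down; a spring pushes it back up (about 1.2 N to start, 4 N fully down).
- bottle: Bystander: upright closed drinks bottle, 64 mm across, 200 mm tall, loose, beyond the work. Origin: centre of its underside.
- calculator: Bystander: black pocket calculator lying flat, 125 x 75 x 14 mm, loose, to the right. Origin: centre of its underside.
- book: Bystander: grey book lying flat, 214 x 152 x 28 mm, loose, to the left. Origin: centre of its underside.

How it is judged:
On the way, in this order (a step that is already met when the one before it is completed fails the run):
1. the round key is pressed fully home (over 4.5 mm) while the other two keys are up and the cover is shut (value of joint round_key above 0.0045 m and value of joint each of bar_key, square_key below 0.002 m and value of joint lid below 0.08 rad), for 0.05 s.
2. the bar key is pressed fully home (over 4.5 mm) while the other two keys are up and the cover is shut (value of joint bar_key above 0.0045 m and value of joint each of round_key, square_key below 0.002 m and value of joint lid below 0.08 rad), for 0.05 s.
3. the square key is pressed fully home (over 4.5 mm) while the other two keys are up and the cover is shut (value of joint square_key above 0.0045 m and value of joint each of round_key, bar_key below 0.002 m and value of joint lid below 0.08 rad), for 0.05 s.
4. all keys are up again and the cover is lifted past 35 degrees by its handle (value of joint each of round_key, bar_key, square_key below 0.002 m and value of joint lid above 0.61 rad and contact force between the fingers and tester above 0.5 N and distance between the grasp point and lid_grip below 0.075 m), for 0.1 s.
At the end, for the whole second after the job is handed in: The fingers still hold the handle (grasp point within 75 mm of the bar's middle, at least 0.5 N on the box's cover), the cover stays at 55 to 65 degrees and still (under 0.1 rad/s), all keys are up (within 2 mm), and no bystander touches the test box or cover (value of joint lid between 0.96 and 1.134 rad and velocity of joint lid between -0.1 and 0.1 rad/s and contact force between the fingers and tester above 0.5 N and distance between the grasp point and lid_grip below 0.075 m and value of joint each of round_key, bar_key, square_key below 0.002 m and contact force between tester and bottle below 0.2 N and contact force between tester and calculator below 0.2 N and contact force between tester and book below 0.2 N); the arm keeps its last pose, push and grip.
It fails at once if two keys are down at once (value of joint each of round_key, bar_key above 0.003 m or value of joint each of round_key, square_key above 0.003 m or value of joint each of bar_key, square_key above 0.003 m).
It fails at once if the bottle, calculator or book is shifted over 30 mm or the bottle tipped (distance of any of bottle, calculator, book from where it was at the start of the episode above 0.03 m or angle between bottle's own z axis and vertical above 0.35 rad).
It also fails if it takes over 64 s, if anything falls off the work surface, if the arm or the gripper's body presses on something with over 40 N, if the wrist force passes 120 N, or if a joint passes its speed limit or range.

## Working session

There is one attempt and no reset: what is moved stays moved. The work goes in short steps, Python scripts to look and compute and a tool call to move; the robot and the scene stay as the last step left them, time stands still between calls to the robot, and variables do not carry over. Pictures are saved under pics/ and viewed, and the job is handed in when it is done.

Besides the shell and the picture viewer there is one more tool, called after "Call:" by a JSON object that holds its "name" and its "arguments", one argument or row to a line. step_arm: Moves the arm, as the interface text tells. Its arguments: {"type":"object","properties":{"plan":{"type":"array","items":{"type":"object","properties":{"translation":{"type":"array","items":{"type":"number"}},"spin":{"type":"number"}}}},"gripper":{"type":"number"}},"required":["plan"]}

```bash
mkdir -p pics; ls; python3 - <<'E'
from cell import telemetry, vision, manip
import cv2,json
s=telemetry.observe(); print(s)
print(manip.tcp_to_grasp)
for n in ["side","top"]:
    p=vision.snapshot(n); cv2.imwrite(f"pics/{n}0.png",p["color"])
    print(n,p["fx"],p["fy"],p["cx"],p["cy"],p["R"],p["t"],p["shot"])
    for q in ["round_key_top","bar_key_top","square_key_top","lid_grip","lid_hinge","tester","panel","bottle","calculator","book"]:
        r=vision.mark_of(q,p)
        print(q,[(x["centre"],round(x["conf"],2)) for x in r[:3]])
E
```

```text
pics
{'t': 0.0, 'qpos': array([ 1.16701989e+00,  2.13340617e-01, -3.50646510e-02,  1.32350215e+00,
        1.89358131e-05,  1.57080551e+00]), 'joint_vel': array([ 0.00098859,  0.00091464,  0.00018329, -0.00075158, -0.00026419,
       -0.00160126]), 'tau': array([ 1.69176132e-03, -6.86160564e+01,  4.87120414e+01,  1.68997730e-02,
       -2.19834169e-04, -4.48969945e-05]), 'tool_pos': array([0.19629536, 0.45945345, 0.20762174]), 'eef_rot': array([ 2.00524024e-01,  9.79688628e-01, -5.42365846e-04, -1.20671180e-04]), 'ft_force': array([ 0.82939979, -1.25747732,  0.08308037]), 'torque': array([-0.01294594, -0.00114644, -0.05356652]), 'opening': 0.08549953622639377}
-0.0187
side 448.09186653353214 448.09186653353214 315.9120120008516 243.7485949263904 [[ 0.97516827 -0.22080326  0.0171105 ]
 [-0.09370227 -0.4813662  -0.87149668]
 [ 0.20066572  0.84825262 -0.49010281]] [-0.61402044  0.15840375  1.12823635] 1
round_key_top [([305.9, 274.9], 0.52)]
bar_key_top [([448.3, 340.1], 0.56), ([302.9, 330.7], 0.48), ([304.6, 300.6], 0.28)]
square_key_top [([302.5, 300.6], 0.59), ([207.1, 262.9], 0.39)
[... 185 characters left out ...]
.81)]
calculator [([450.0, 339.4], 0.83)]
book [([208.0, 245.8], 0.83)]
top 455.1471844069591 455.1471844069591 323.57503680692474 238.82324724233922 [[ 0.02129041 -0.99975363 -0.00627656]
 [-0.99682403 -0.02074532 -0.07688613]
 [ 0.07673698  0.00789356 -0.99702012]] [-0.01699366  0.66532186  1.32365405] 2
round_key_top [([301.1, 369.9], 0.46)]
bar_key_top [([251.8, 383.3], 0.5)]
square_key_top [([276.2, 379.3], 0.54)]
lid_grip [([286.9, 251.6], 0.88), ([265.3, 264.0], 0.46)]
lid_hinge [([230.2, 267.1], 0.94), ([275.7, 380.9], 0.65)]
tester [([265.0, 266.2], 0.92)]
panel [([275.6, 378.4], 0.71)]
bottle [([196.8, 333.2], 0.76)]
calculator [([281.7, 496.6], 0.75)]
book [([297.0, 154.1], 0.82)]
```

View pics/side0.png

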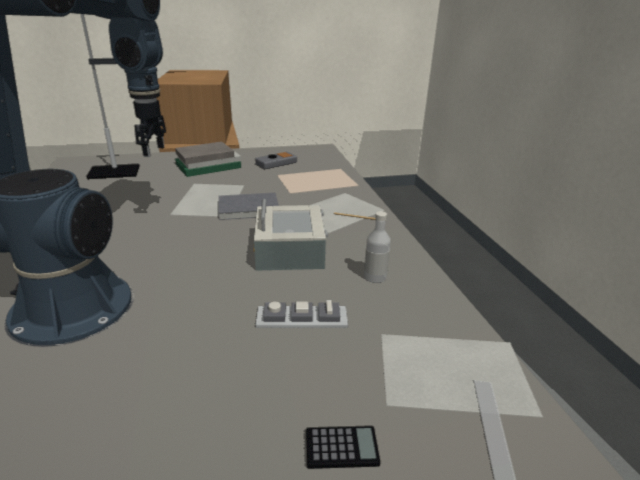

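View pics/top0.png

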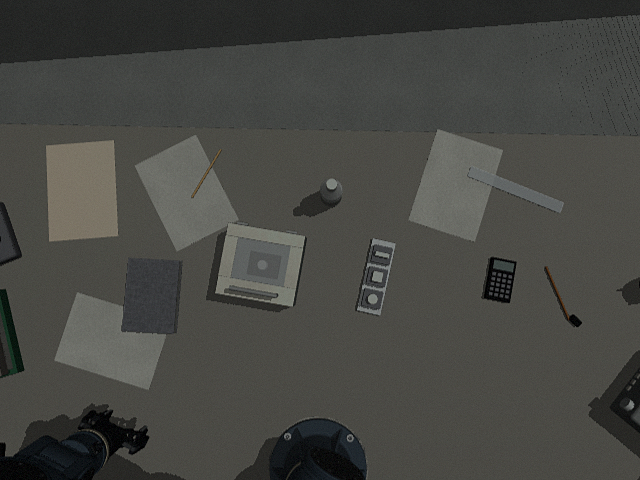

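```bash
cat > h.py <<'E'
import numpy as np
def ray(p,rc,z):
    d=np.array([(rc[1]-p["cx"])/p["fx"],(rc[0]-p["cy"])/p["fy"],1.])
    R=np.array(p["R"]);c=-R.T@np.array(p["t"]);w=R.T@d
    return c+w*(z-c[2])/w[2]
def proj(p,X):
    c=np.array(p["R"])@np.array(X)+np.array(p["t"])
    return [p["fy"]*c[1]/c[2]+p["cy"],p["fx"]*c[0]/c[2]+p["cx"]]
E
python3 - <<'E'
from cell import vision
from h import *
Z=dict(round_key_top=.042,bar_key_top=.042,square_key_top=.042,lid_grip=.1435,lid_hinge=.0955,tester=0,panel=0,bottle=0,calculator=0,book=0)
for n in ["side","top"]:
    p=vision.snapshot(n)
    for q,z in Z.items():
        for x in vision.mark_of(q,p)[:2]:
            print(n,q,x["centre"],round(x["conf"],2),ray(p,x["centre"],z).round(3))
    c=p["color"]
    import cv2
    if n=="top": cv2.imwrite("pics/topz.png",cv2.resize(c[200:340,200:420],None,fx=3.6,fy=3.6,interpolation=cv2.INTER_CUBIC))
    else: cv2.imwrite("pics/sidez.png",cv2.resize(c[180:340,210:420],None,fx=3.6,fy=3.6,interpolation=cv2.INTER_CUBIC))
E
```

```text
side round_key_top [306.8, 272.3] 0.67 [ 0.487 -0.155  0.042]
side bar_key_top [303.0, 330.0] 0.65 [ 0.626 -0.168  0.042]
side square_key_top [303.8, 301.0] 0.43 [ 0.556 -0.157  0.042]
side lid_grip [207.9, 263.2] 0.85 [0.511 0.189 0.143]
side lid_hinge [223.8, 324.1] 0.64 [0.686 0.147 0.096]
side lid_hinge [304.3, 275.5] 0.16 [ 0.487 -0.218  0.096]
side tester [253.4, 287.3] 0.75 [0.575 0.156 0.   ]
side panel [321.3, 301.5] 0.77 [ 0.555 -0.172  0.   ]
side calculator [450.1, 339.8] 0.63 [ 0.552 -0.532  0.   ]
side book [206.6, 246.7] 0.61 [ 0.484  0.522 -0.   ]
top round_key_top [299.8, 368.4] 0.44 [ 0.49  -0.137  0.042]
top round_key_top [198.3, 333.6] 0.37 [ 0.785 -0.03   0.042]
top bar_key_top [251.3, 380.1] 0.48 [ 0.631 -0.169  0.042]
top square_key_top [276.8, 378.1] 0.5 [ 0.557 -0.164  0.042]
top lid_grip [286.1, 252.3] 0.88 [0.525 0.185 0.143]
top lid_hinge [228.9, 267.7] 0.58 [0.685 0.154 0.095]
top tester [266.8, 265.8] 0.79 [0.579 0.169 0.   ]
top panel [274.6, 374.3] 0.86 [ 0.563 -0.157  0.   ]
top panel [297.1, 151.9] 0.64 [0.482 0.508 0.   ]
top bottle [198.3, 333.7] 0.64 [ 0.792 -0.031  0.   ]
top bottle [300.5, 368.0] 0.43 [ 0.485 -0.139  0.   ]
top calculator [265.8, 265.5] 0.45 [0.582 0.17  0.   ]
top book [298.3, 156.2] 0.87 [0.478 0.495 0.   ]
```

View pics/topz.png

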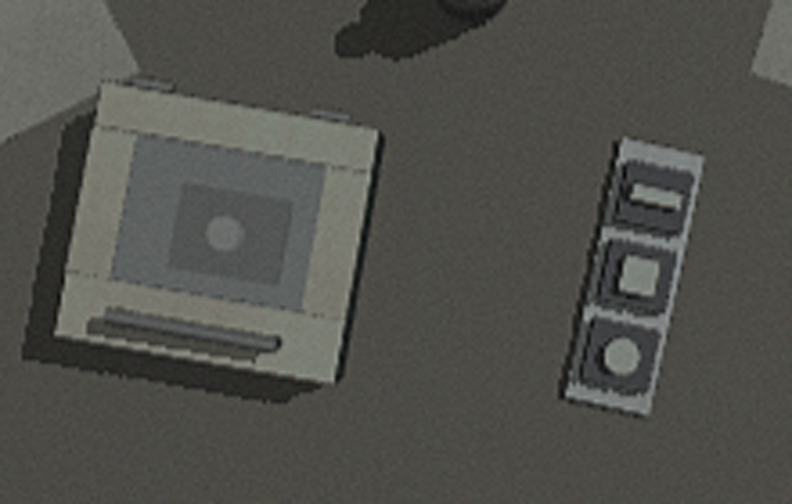

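View pics/sidez.png

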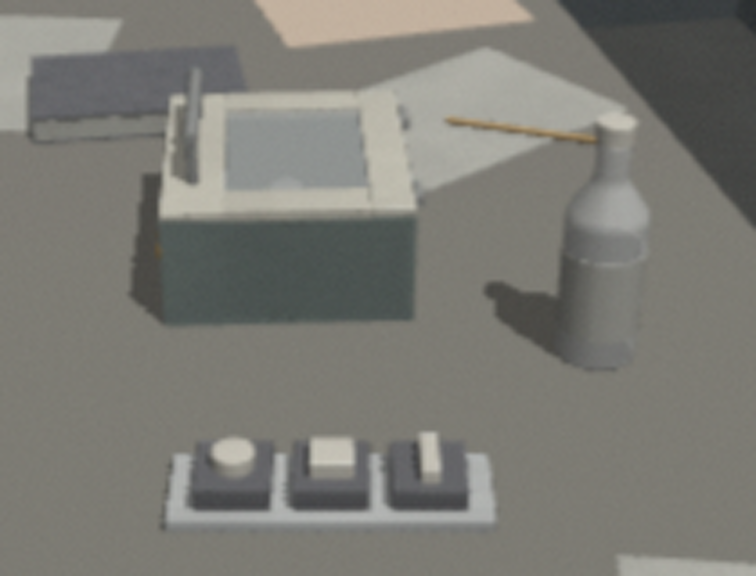

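```bash
python3 - <<'E'
from cell import vision
from h import *
T=vision.snapshot("top");S=vision.snapshot("side")
def tz(x,y):return [200+(y+.5)/3.6-.5,200+(x+.5)/3.6-.5]
def sz(x,y):return [180+(y+.5)/3.6-.5,210+(x+.5)/3.6-.5]
for n,pt in dict(round=(622,357),square=(640,277),bar=(656,195)).items(): print(n,ray(T,tz(*pt),.042).round(4))
for n,pt in dict(round=(232,450),square=(331,446),bar=(428,440)).items(): print('side',n,ray(S,sz(*pt),.042).round(4))
for n,pt in dict(hl=(90,324),hr=(280,343)).items(): print(n,ray(T,tz(*pt),.1435).round(4))
for n,pt in dict(near=(190,178),far=(196,72)).items(): print('side h',n,ray(S,sz(*pt),.1435).round(4))
for pt in [(57,336),(338,382),(380,130),(102,82)]: print('cor',ray(T,tz(*pt),.1035).round(4))
for pt in [(160,213),(415,213),(400,95),(172,95)]: print('cor side',ray(S,sz(*pt),.1035).round(4))
E
```

```text
round [ 0.493  -0.1483  0.042 ]
square [ 0.5574 -0.162   0.042 ]
bar [ 0.624  -0.1741  0.042 ]
side round [ 0.492  -0.1479  0.042 ]
side square [ 0.5578 -0.1567  0.042 ]
side bar [ 0.6236 -0.1632  0.042 ]
hl [0.5141 0.2588 0.1435]
hr [0.5031 0.1166 0.1435]
side h near [0.4923 0.0553 0.1435]
side h far [0.5206 0.2488 0.1435]
cor [0.5028 0.2927 0.1035]
cor [0.4724 0.0754 0.1035]
cor [0.6671 0.0479 0.1035]
cor [0.7001 0.2654 0.1035]
cor side [0.4704 0.0785 0.1035]
cor side [0.6628 0.0412 0.1035]
cor side [0.7017 0.2561 0.1035]
cor side [0.5032 0.2933 0.1035]
```

Call:
{"name": "step_arm", "arguments": {
  "plan": [
    {"translation": [20,-42,0],"spin": -0.109},
    {"translation": [20,-42,0],"spin": -0.109},
    {"translation": [20,-42,0],"spin": -0.109},
    {"translation": [20,-42,0],"spin": -0.109},
    {"translation": [20,-42,0],"spin": -0.109},
    {"translation": [20,-42,0],"spin": -0.109},
    {"translation": [20,-42,0],"spin": -0.109},
    {"translation": [20,-42,0],"spin": -0.109},
    {"translation": [20,-42,0],"spin": -0.109},
    {"translation": [20,-42,0],"spin": -0.109},
    {"translation": [20,-42,0],"spin": -0.109},
    {"translation": [20,-42,0],"spin": -0.109}
  ],
  "gripper": 0
}}

```text
t: 3.5
tool_pos: [0.4393, -0.0608, 0.2088]
eef_rot: [0.769, 0.64, 0.002, 0.002]
ft_force: [0.7, 0.8, 0.7]
opening: 0.0002
```

```bash
python3 - <<'E'
from cell import vision,telemetry
from h import *
import cv2
p=vision.snapshot("wrist");cv2.imwrite("pics/w1.png",p["color"])
print(telemetry.observe()["tool_pos"])
for q in ["round_key_top","bar_key_top","square_key_top"]:
  for x in vision.mark_of(q,p)[:2]: print(q,x["centre"],round(x["conf"],2),ray(p,x["centre"],.042).round(4))
for n,X in dict(r=(.4925,-.148,.042),s=(.5575,-.160,.042),b=(.624,-.169,.042)).items(): print(n,proj(p,X))
E
```

```text
[ 0.44150885 -0.06605974  0.20831048]
round_key_top [287.2, 384.4] 0.87 [ 0.4955 -0.1493  0.042 ]
bar_key_top [288.1, 517.4] 0.81 [ 0.6248 -0.1744  0.042 ]
square_key_top [287.4, 446.2] 0.58 [ 0.5555 -0.1608  0.042 ]
r [np.float64(286.4863291874129), np.float64(381.2178888856315)]
s [np.float64(286.36888103100586), np.float64(448.1550060772971)]
b [np.float64(283.2290449090907), np.float64(516.3915499047623)]
```

View pics/w1.png

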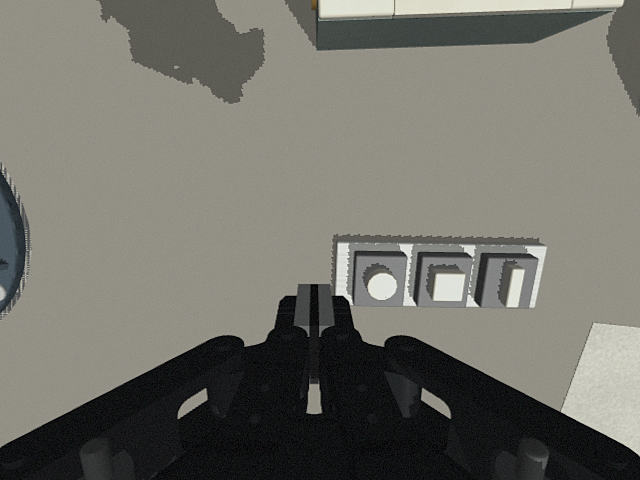

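Call:
{"name": "step_arm", "arguments": {
  "plan": [
    {"translation": [13,-21,-30],"spin": 0},
    {"translation": [13,-21,-30],"spin": 0},
    {"translation": [13,-20,-30],"spin": 0},
    {"translation": [13,-20,-30],"spin": 0},
    {"translation": [0,0,-20],"spin": 0},
    {"translation": [0,0,0],"spin": 0},
    {"translation": [0,0,0],"spin": 0}
  ]
}}

```text
t: 4.4
tool_pos: [0.4923, -0.1352, 0.0662]
eef_rot: [0.762, 0.648, 0.004, 0.003]
ft_force: [0.2, 0.2, -0.2]
opening: -0.0
```

Call:
{"name": "step_arm", "arguments": {
  "plan": [
    {"translation": [1,-13,-10],"spin": 0},
    {"translation": [0,0,-5],"spin": 0},
    {"translation": [0,0,0],"spin": 0}
  ]
}}

```text
t: 4.7
tool_pos: [0.4949, -0.1478, 0.0533]
eef_rot: [0.761, 0.649, 0.005, 0.004]
ft_force: [-0.6, 0.8, -0.5]
opening: -0.0004
```

Call:
{"name": "step_arm", "arguments": {
  "plan": [
    {"translation": [-2,0,-9],"spin": 0},
    {"translation": [0,0,-8],"spin": 0},
    {"translation": [0,0,-4],"spin": 0},
    {"translation": [0,0,-2],"spin": 0}
  ]
}}

```text
t: 5.1
tool_pos: [0.4932, -0.1477, 0.0295]
eef_rot: [0.76, 0.649, 0.006, 0.005]
ft_force: [-0.4, -0.2, 0.5]
opening: -0.0001
```

```bash
python3 - <<'E'
from cell import vision,telemetry
from h import *
import cv2
s=telemetry.observe();print(s["tool_pos"],s["ft_force"],s["torque"])
p=vision.snapshot("wrist");cv2.imwrite("pics/w2.png",p["color"])
S=vision.snapshot("side");cv2.imwrite("pics/s2.png",cv2.resize(S["color"][180:340,210:420],None,fx=3.6,fy=3.6,interpolation=cv2.INTER_CUBIC))
print(proj(p,s["tool_pos"]),proj(S,s["tool_pos"]))
s=telemetry.observe();print(s["tool_pos"],s["ft_force"])
E
```

```text
[ 0.49315238 -0.1476984   0.02946801] [-0.38385652 -0.19076168  0.46001832] [0.00328115 0.03515179 0.02990778]
[np.float64(281.7348273234521), np.float64(312.4735217038539)] [np.float64(308.6919393003386), np.float64(274.7079929374411)]
[ 0.4931616  -0.14772019  0.02964622] [-0.15127721 -0.02031716  0.31365662]
```

View pics/w2.png

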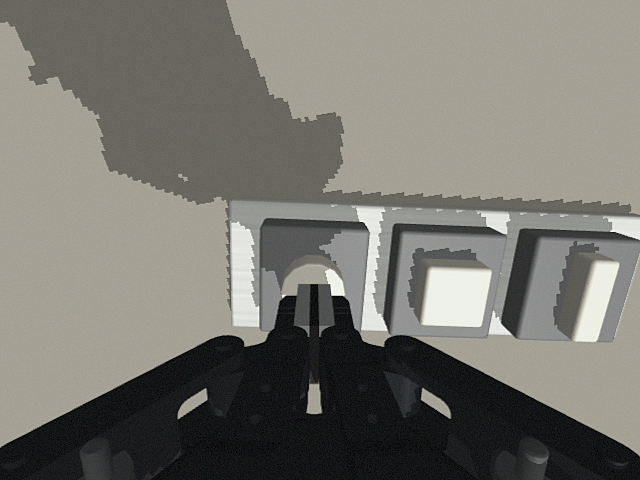

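View pics/s2.png

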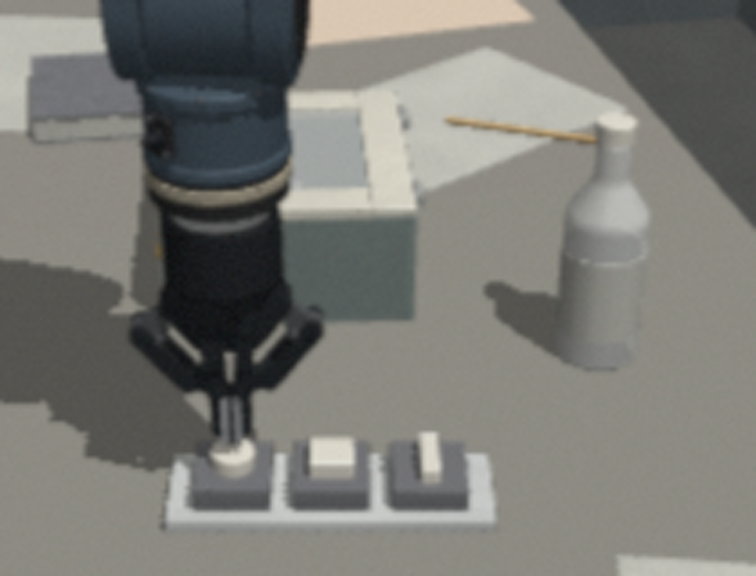

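Call:
{"name": "step_arm", "arguments": {
  "plan": [
    {"translation": [0,0,-3],"spin": 0},
    {"translation": [0,0,-2],"spin": 0}
  ]
}}

```text
t: 5.4
tool_pos: [0.4935, -0.1478, 0.0248]
eef_rot: [0.76, 0.649, 0.006, 0.005]
ft_force: [-1.2, 0.3, 0.4]
opening: 0.0001
```

Call:
{"name": "step_arm", "arguments": {
  "plan": [
    {"translation": [0,0,-3],"spin": 0},
    {"translation": [0,0,-2],"spin": 0}
  ]
}}

```text
t: 5.6
tool_pos: [0.4937, -0.1478, 0.0195]
eef_rot: [0.76, 0.649, 0.006, 0.005]
ft_force: [0.3, -0.2, -0.1]
opening: -0.0002
```

```bash
python3 - <<'E'
from cell import vision,telemetry
from h import *
import cv2
p=vision.snapshot("wrist");cv2.imwrite("pics/w3.png",p["color"])
S=vision.snapshot("side");cv2.imwrite("pics/s3.png",cv2.resize(S["color"][250:340,235:365],None,fx=6,fy=6,interpolation=cv2.INTER_CUBIC))
s=telemetry.observe();print(s["tool_pos"],s["ft_force"],s["qpos"],s["tau"])
E
```

```text
[ 0.49361746 -0.14779587  0.01946634] [ 0.48993568 -0.74183315  0.8172218 ] [-0.29368544  0.34586112 -0.3550766   0.85452099  0.00420756  1.43454168] [ 3.43915075e-03 -7.40140271e+01  4.22441661e+01 -5.30293062e-01
  2.09965312e-02  1.42953945e-04]
```

View pics/s3.png

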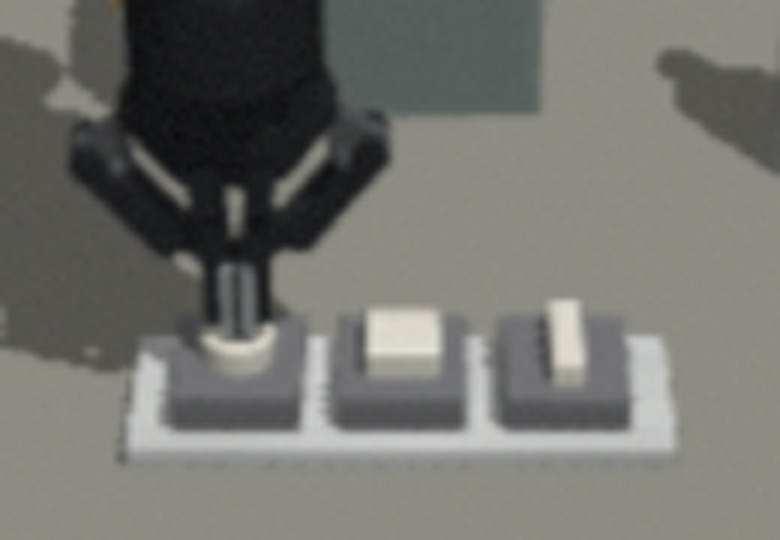

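View pics/w3.png

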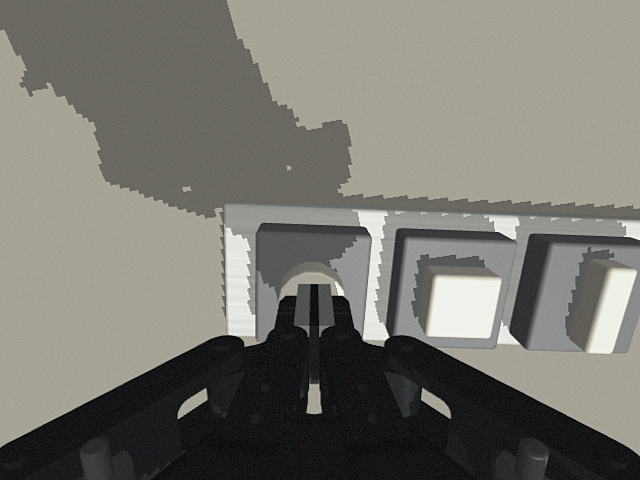

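```bash
python3 - <<'E'
from cell import vision,telemetry
from h import *
p=vision.snapshot("wrist")
print(p["fx"],p["cx"],p["cy"],-p["R"].T@p["t"],p["R"].round(3))
for q in ["round_key_top","bar_key_top","square_key_top"]:
  for x in vision.mark_of(q,p)[:1]: print(q,x["centre"],round(x["conf"],2),ray(p,x["centre"],.042).round(4))
for n,X in dict(r=(.493,-.148,.042),s=(.5575,-.160,.042),b=(.624,-.172,.042)).items(): print(n,proj(p,X))
s=telemetry.observe()
print('tcp',proj(p,s["tool_pos"]))
for dz in (0,.005,.01,.015,.02,.025):
  print(dz,proj(p,s["tool_pos"]+[0,0,dz]))
S=vision.snapshot("side")
for dz in (0,.005,.01,.015,.02,.025):
  print('S',dz,proj(S,s["tool_pos"]+[0,0,dz]))
E
```

```text
367.0085582883488 313.77922003993524 237.2973850102699 [ 0.50275449 -0.0776028   0.18624892] [[ 0.988 -0.156  0.015]
 [-0.154 -0.948  0.277]
 [-0.029 -0.276 -0.961]]
bar_key_top [312.5, 613.2] 0.62 [ 0.6234 -0.1743  0.042 ]
square_key_top [306.3, 462.0] 0.82 [ 0.5573 -0.1603  0.042 ]
r [np.float64(302.9147572887762), np.float64(311.73839819315054)]
s [np.float64(305.6633482055715), np.float64(462.39766390693944)]
b [np.float64(307.686546037913), np.float64(614.9208508357012)]
tcp [np.float64(282.1750582384635), np.float64(313.00163616102617)]
0 [np.float64(282.1750582384635), np.float64(313.00163616102617)]
0.005 [np.float64(286.3197926495836), np.float64(313.1411251495727)]
0.01 [np.float64(290.69892431047754), np.float64(313.2885026617367)]
0.015 [np.float64(295.33291563549164), np.float64(313.44445734996117)]
0.02 [np.float64(300.2446821950293), np.float64(313.60976042644506)]
0.025 [np.float64(305.45997169790814), np.float64(313.78527841760564)]
S 0 [np.float64(311.85358294310674), np.float64(275.12015728004314)]
S 0.005 [np.float64(310.21488644821716), np.float64(275.0636035896016)]
S 0.01 [np.float64(308.5688030388325), np.float64(275.0067949664882)]
S 0.015 [np.float64(306.9152826540313), np.float64(274.94972968303125)]
S 0.02 [np.float64(305.25427477951916), np.float64(274.8924059959122)]
S 0.025 [np.float64(303.58572844248494), np.float64(274.83482214598865)]
```

```bash
python3 - <<'E'
from cell import vision,telemetry
from h import *
import cv2
a=np.linspace(0,2*np.pi,40)
def ov(p,name,box,f):
    c=p["color"];r0,r1,c0,c1=box
    im=cv2.resize(c[r0:r1,c0:c1],None,fx=f,fy=f,interpolation=cv2.INTER_NEAREST)
    for z,col in ((.042,(0,255,0)),(.036,(0,0,255))):
        pts=[proj(p,(.493+.015*np.cos(t),-.148+.015*np.sin(t),z)) for t in a]
        for r,cc in pts: cv2.circle(im,(int((cc-c0+.5)*f),int((r-r0+.5)*f)),1,col,-1)
    cv2.imwrite(name,im)
ov(vision.snapshot("wrist"),"pics/w4.png",(200,350,220,420),4)
ov(vision.snapshot("side"),"pics/s4.png",(285,330,245,305),12)
E
```

```text
(no output)
```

View pics/w4.png

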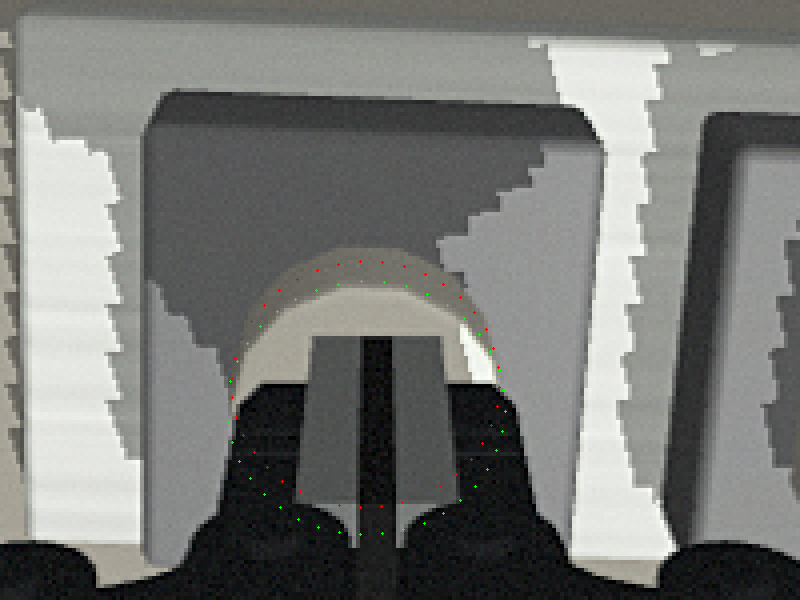

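View pics/s4.png

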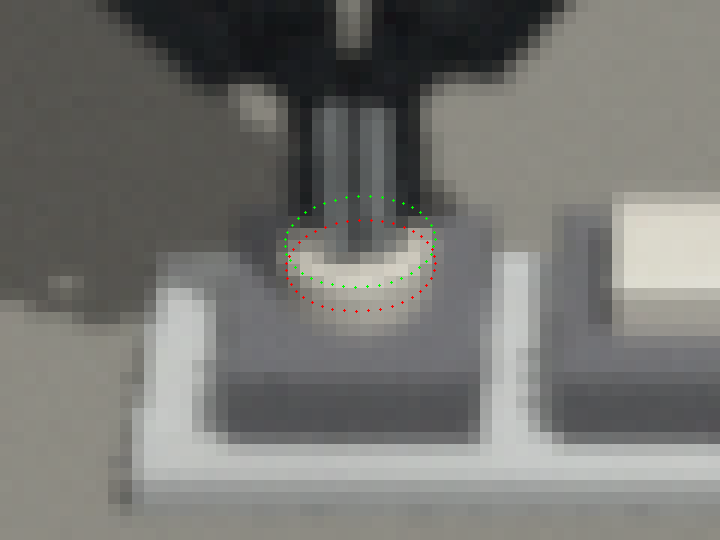

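Call:
{"name": "step_arm", "arguments": {
  "plan": [
    {"translation": [0,0,-2],"spin": 0},
    {"translation": [0,0,-1],"spin": 0},
    {"translation": [0,0,0],"spin": 0}
  ]
}}

```text
t: 6.35
tool_pos: [0.494, -0.1479, 0.0169]
eef_rot: [0.76, 0.649, 0.006, 0.006]
ft_force: [-0.9, 0.3, 1.4]
opening: -0.0003
```

Call:
{"name": "step_arm", "arguments": {
  "plan": [
    {"translation": [0,0,-2],"spin": 0},
    {"translation": [0,0,-1],"spin": 0},
    {"translation": [0,0,0],"spin": 0}
  ]
}}

```text
t: 6.65
tool_pos: [0.4941, -0.148, 0.0137]
eef_rot: [0.76, 0.649, 0.006, 0.006]
ft_force: [-1.0, 1.1, 4.0]
opening: 0.0001
```

Call:
{"name": "step_arm", "arguments": {
  "plan": [
    {"translation": [0,0,-2],"spin": 0},
    {"translation": [0,0,-1],"spin": 0},
    {"translation": [0,0,0],"spin": 0}
  ]
}}

```text
t: 6.95
tool_pos: [0.4943, -0.148, 0.0128]
eef_rot: [0.76, 0.649, 0.007, 0.006]
ft_force: [-4.2, 1.0, 7.2]
opening: -0.0
```

```bash
python3 - <<'E'
from cell import vision,telemetry
from h import *
import cv2
a=np.linspace(0,2*np.pi,40)
def ov(p,name,box,f):
    c=p["color"];r0,r1,c0,c1=box
    im=cv2.resize(c[r0:r1,c0:c1],None,fx=f,fy=f,interpolation=cv2.INTER_NEAREST)
    for z,col in ((.042,(0,255,0)),(.036,(0,0,255))):
        pts=[proj(p,(.493+.015*np.cos(t),-.148+.015*np.sin(t),z)) for t in a]
        for r,cc in pts: cv2.circle(im,(int((cc-c0+.5)*f),int((r-r0+.5)*f)),1,col,-1)
    cv2.imwrite(name,im)
ov(vision.snapshot("wrist"),"pics/w5.png",(200,350,220,420),4)
ov(vision.snapshot("side"),"pics/s5.png",(285,330,245,305),12)
print(telemetry.observe()["ft_force"])
E
```

```text
[-5.63448637  1.76000129 15.70519576]
```

View pics/w5.png

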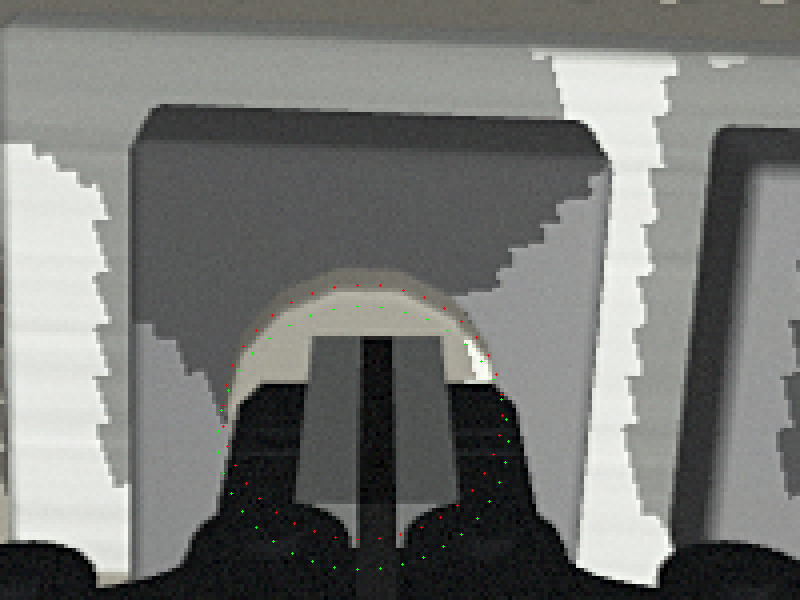

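View pics/s5.png

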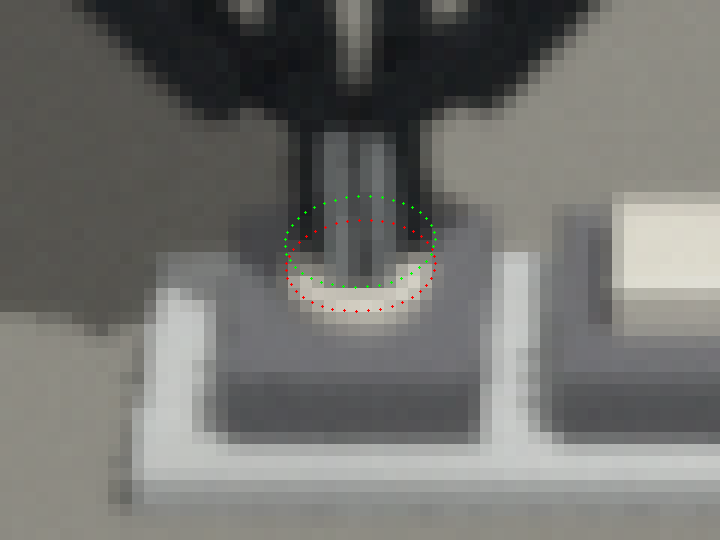

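Call:
{"name": "step_arm", "arguments": {
  "plan": [
    {"translation": [0,0,15],"spin": 0},
    {"translation": [0,0,15],"spin": 0},
    {"translation": [22,-4,5],"spin": 0},
    {"translation": [36,-7,0],"spin": 0},
    {"translation": [36,-7,0],"spin": 0},
    {"translation": [30,-6,0],"spin": 0},
    {"translation": [12,-3,0],"spin": 0},
    {"translation": [0,0,0],"spin": 0}
  ]
}}

```text
t: 7.85
tool_pos: [0.6341, -0.1756, 0.0475]
eef_rot: [0.761, 0.649, 0.006, 0.006]
ft_force: [-0.9, -0.0, -0.2]
opening: 0.0
```

Call:
{"name": "step_arm", "arguments": {
  "plan": [
    {"translation": [-10,2,-8],"spin": 0},
    {"translation": [0,0,-8],"spin": 0},
    {"translation": [0,0,-4],"spin": 0},
    {"translation": [0,0,0],"spin": 0}
  ]
}}

```text
t: 8.25
tool_pos: [0.6223, -0.1732, 0.0256]
eef_rot: [0.761, 0.649, 0.006, 0.005]
ft_force: [-0.3, -0.3, -0.4]
opening: 0.0003
```

```bash
cat > ov.py <<'E'
from cell import vision,telemetry
from h import *
import cv2,sys
n=sys.argv[1]
p=vision.snapshot("wrist");cv2.imwrite(f"pics/w{n}.png",p["color"])
S=vision.snapshot("side");cv2.imwrite(f"pics/s{n}.png",cv2.resize(S["color"][275:335,240:370],None,fx=6,fy=6,interpolation=cv2.INTER_NEAREST))
s=telemetry.observe();print(s["tool_pos"],s["ft_force"])
E
python3 ov.py 6
```

```text
[ 0.62281413 -0.17328944  0.02636468] [-0.7572698  -0.06406328 -0.03744303]
```

View pics/w6.png

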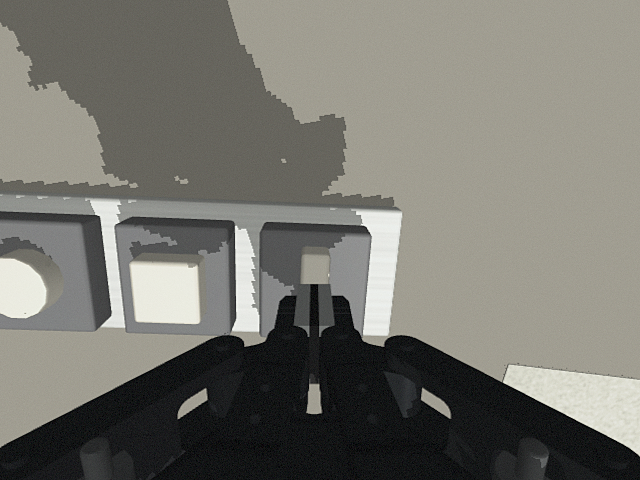

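View pics/s6.png

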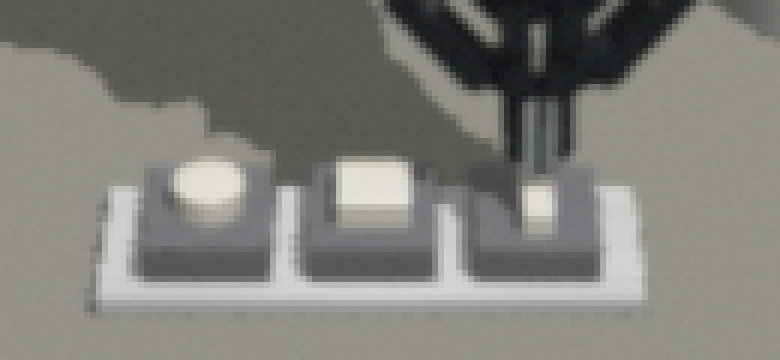

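Call:
{"name": "step_arm", "arguments": {
  "plan": [
    {"translation": [0,0,-6],"spin": 0},
    {"translation": [0,0,-4],"spin": 0},
    {"translation": [0,0,-3],"spin": 0},
    {"translation": [0,0,-2],"spin": 0},
    {"translation": [0,0,0],"spin": 0}
  ]
}}

```text
t: 8.85
tool_pos: [0.6238, -0.1736, 0.0129]
eef_rot: [0.761, 0.649, 0.007, 0.007]
ft_force: [-5.7, 1.0, 6.9]
opening: 0.0002
```

Call:
{"name": "step_arm", "arguments": {
  "plan": [
    {"translation": [0,0,-2],"spin": 0},
    {"translation": [0,0,0],"spin": 0}
  ]
}}

```text
t: 9.05
tool_pos: [0.624, -0.1736, 0.0131]
eef_rot: [0.761, 0.649, 0.007, 0.008]
ft_force: [-3.0, 1.5, 3.2]
opening: -0.0001
```

```bash
python3 ov.py 7
```

```text
[ 0.62418263 -0.17363255  0.0127711 ] [-4.90855299  0.98534669 11.44290078]
```

View pics/s7.png

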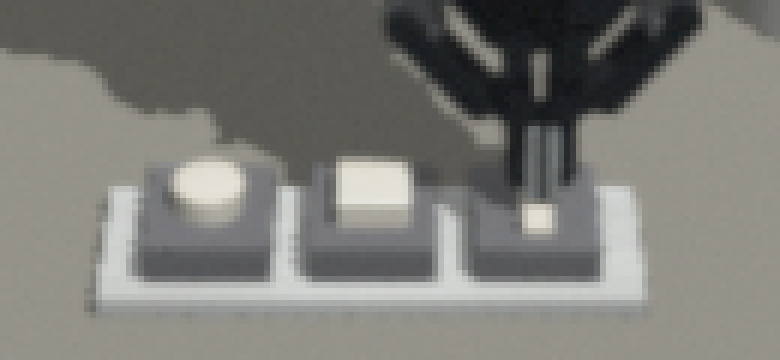

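Call:
{"name": "step_arm", "arguments": {
  "plan": [
    {"translation": [0,0,12],"spin": 0},
    {"translation": [0,0,12],"spin": 0},
    {"translation": [-14,3,0],"spin": 0},
    {"translation": [-20,4,0],"spin": 0},
    {"translation": [-15,3,0],"spin": 0},
    {"translation": [-8,2,0],"spin": 0},
    {"translation": [0,0,0],"spin": 0}
  ]
}}

```text
t: 9.85
tool_pos: [0.5676, -0.1618, 0.0426]
eef_rot: [0.76, 0.649, 0.009, 0.01]
ft_force: [0.7, 0.2, 0.1]
opening: 0.0002
```

Call:
{"name": "step_arm", "arguments": {
  "plan": [
    {"translation": [-9,2,-8],"spin": 0},
    {"translation": [0,0,-6],"spin": 0},
    {"translation": [0,0,-2],"spin": 0},
    {"translation": [0,0,0],"spin": 0}
  ]
}}

```text
t: 10.25
tool_pos: [0.5616, -0.1605, 0.0275]
eef_rot: [0.76, 0.649, 0.01, 0.011]
ft_force: [-0.6, 0.5, 0.7]
opening: -0.0001
```

```bash
python3 ov.py 8
```

```text
[ 0.56171816 -0.16051147  0.02775392] [-0.08476795  0.51009795  0.01428561]
```

View pics/w8.png

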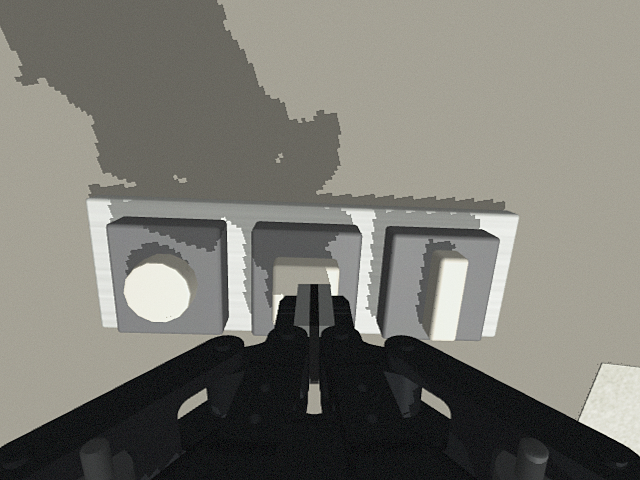

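View pics/s8.png

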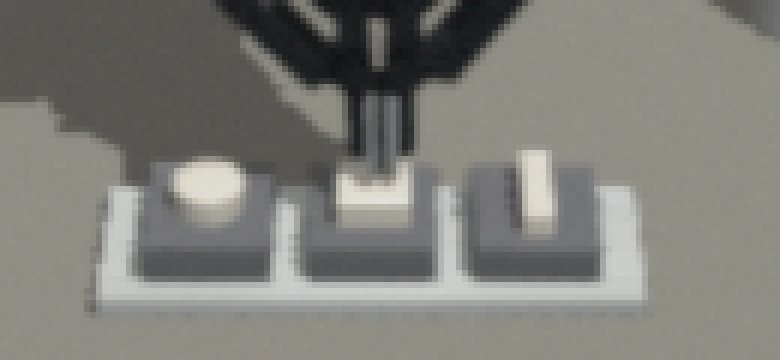

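All three keys are up; the finger is above the square cap, about 3 mm to its +x side. I correct that and press.

Call:
{"name": "step_arm", "arguments": {
  "plan": [
    {"translation": [-3,0,-6],"spin": 0},
    {"translation": [0,0,-5],"spin": 0},
    {"translation": [0,0,-3],"spin": 0},
    {"translation": [0,0,-2],"spin": 0},
    {"translation": [0,0,-2],"spin": 0},
    {"translation": [0,0,0],"spin": 0}
  ]
}}

```text
t: 10.95
tool_pos: [0.5598, -0.1608, 0.013]
eef_rot: [0.76, 0.649, 0.011, 0.013]
ft_force: [-2.0, 0.3, 4.3]
opening: -0.0002
```

```bash
python3 ov.py 9
```

```text
[ 0.56008141 -0.16090608  0.01262796] [-6.02395898  2.08774046 16.50553681]
```

View pics/s9.png

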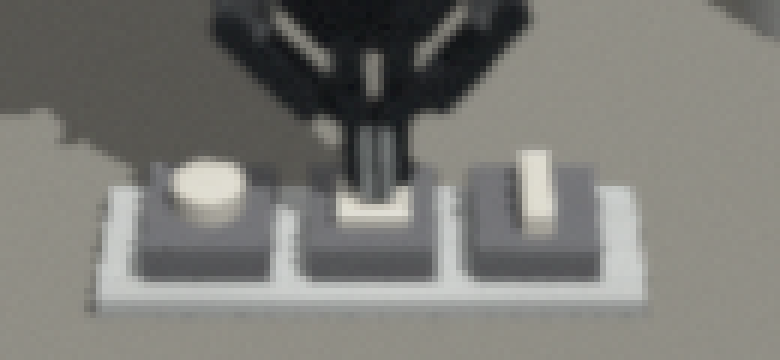

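Call:
{"name": "step_arm", "arguments": {
  "plan": [
    {"translation": [0,0,15],"spin": 0},
    {"translation": [0,0,30],"spin": 0},
    {"translation": [0,0,40],"spin": 0.02},
    {"translation": [-4,15,45],"spin": 0},
    {"translation": [-6,25,40],"spin": 0},
    {"translation": [-7,35,15],"spin": 0},
    {"translation": [-7,40,0],"spin": 0},
    {"translation": [-7,40,0],"spin": 0},
    {"translation": [-7,40,0],"spin": 0},
    {"translation": [-6,40,0],"spin": 0},
    {"translation": [-6,35,0],"spin": 0},
    {"translation": [0,20,0],"spin": 0}
  ],
  "gripper": 100
}}

```text
t: 12.25
tool_pos: [0.5057, 0.1375, 0.2037]
eef_rot: [0.756, 0.655, 0.012, 0.013]
ft_force: [-0.5, 0.3, -0.5]
opening: 0.0854
```

Call:
{"name": "step_arm", "arguments": {
  "plan": [
    {"translation": [0,0,0],"spin": 0},
    {"translation": [0,0,0],"spin": 0}
  ]
}}

```text
t: 12.45
tool_pos: [0.5052, 0.14, 0.2032]
eef_rot: [0.754, 0.656, 0.012, 0.012]
ft_force: [0.2, -1.3, 0.0]
opening: 0.0853
```

```bash
cat > lk.py <<'E'
from cell import vision,telemetry
from h import *
import cv2,sys
n=sys.argv[1]
p=vision.snapshot("wrist");cv2.imwrite(f"pics/w{n}.png",p["color"])
S=vision.snapshot("side");cv2.imwrite(f"pics/s{n}.png",cv2.resize(S["color"][130:300,200:400],None,fx=3.5,fy=3.5,interpolation=cv2.INTER_CUBIC))
s=telemetry.observe();print(s["t"],s["tool_pos"],s["ft_force"],s["opening"])
for nm,P in(("w",p),("s",S)):
  for x in vision.mark_of("lid_grip",P)[:2]: print(nm,x["centre"],round(x["conf"],2),ray(P,x["centre"],.1435).round(4))
print(proj(p,(.51,.184,.1435)), [proj(p,(.51+a*.139*.065,.184+a*.99*.065,.1435)) for a in(-1,1)])
E
python3 lk.py 10
```

```text
12.55 [0.50536627 0.13930685 0.2032723 ] [-1.18832094 -0.06432726 -0.73613158] 0.08521607637114702
w [173.9, 307.5] 0.65 [0.5104 0.1855 0.1435]
s [206.9, 259.9] 0.71 [0.5019 0.1982 0.1435]
[np.float64(176.51584682216577), np.float64(307.20183940176133)] [[np.float64(275.35386217013644), np.float64(307.4946476224827)], [np.float64(60.498171402361834), np.float64(306.8581363337434)]]
```

View pics/w10.png

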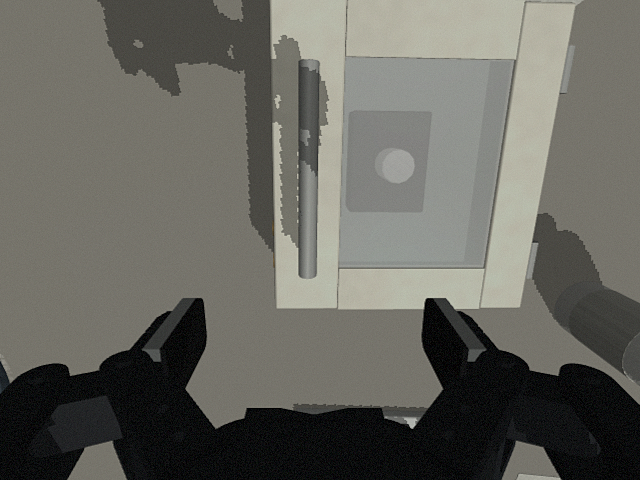

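View pics/s10.png

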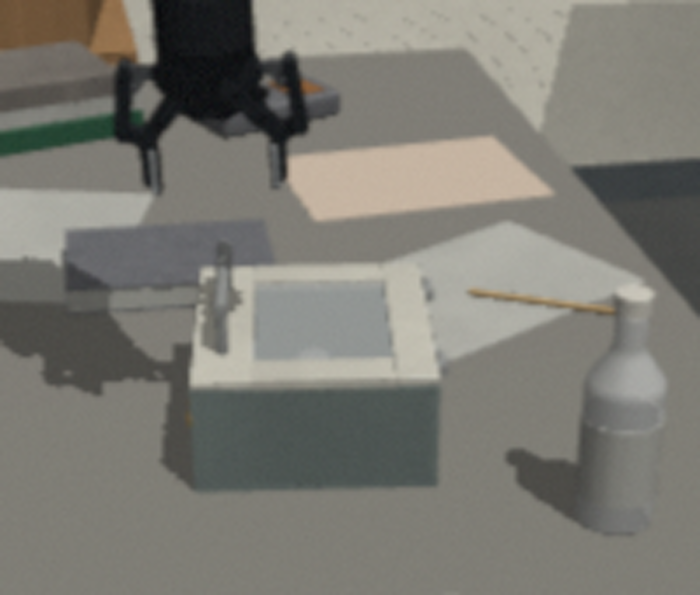

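Call:
{"name": "step_arm", "arguments": {
  "plan": [
    {"translation": [2,22,0],"spin": 0},
    {"translation": [3,20,-5],"spin": 0},
    {"translation": [0,0,-20],"spin": 0},
    {"translation": [0,0,-10],"spin": 0},
    {"translation": [0,0,0],"spin": 0}
  ]
}}

```text
t: 13.15
tool_pos: [0.512, 0.1783, 0.1679]
eef_rot: [0.757, 0.653, 0.013, 0.013]
ft_force: [0.1, -0.1, 0.9]
opening: 0.0853
```

```bash
python3 lk.py 11
```

```text
13.25 [0.51253256 0.1784254  0.16918113] [ 0.39868905 -0.01606356  0.46014532] 0.08538185472055251
w [253.4, 306.2] 0.71 [0.5104 0.1851 0.1435]
s [206.8, 261.1] 0.7 [0.5055 0.1983 0.1435]
[np.float64(255.3096515578938), np.float64(305.7871591567362)] [[np.float64(358.1425304804734), np.float64(307.20099404417414)], [np.float64(132.34160445375082), np.float64(304.0964886546798)]]
```

View pics/w11.png

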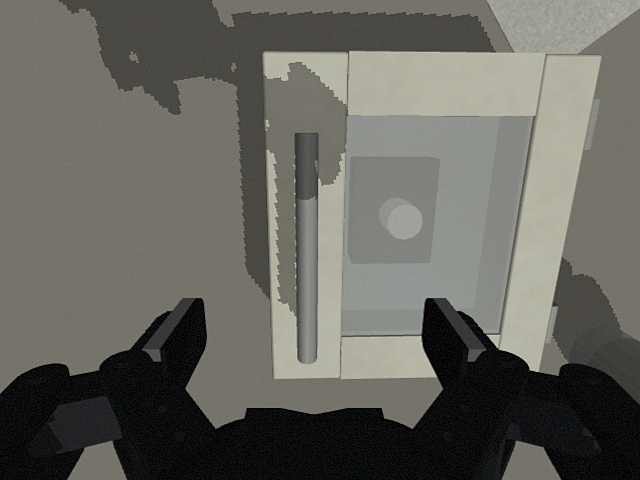

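Call:
{"name": "step_arm", "arguments": {
  "plan": [
    {"translation": [-2,6,-20],"spin": 0},
    {"translation": [0,0,-20],"spin": 0},
    {"translation": [0,0,-12],"spin": 0},
    {"translation": [0,0,-6],"spin": 0},
    {"translation": [0,0,0],"spin": 0}
  ]
}}

```text
t: 13.85
tool_pos: [0.513, 0.1847, 0.1136]
eef_rot: [0.758, 0.652, 0.017, 0.014]
ft_force: [-0.6, 0.3, -0.6]
opening: 0.0856
```

```bash
python3 lk.py 12
```

```text
13.95 [0.51348267 0.18489417 0.11440537] [0.63825211 0.43598166 0.51449424] 0.08532334746831656
w [311.9, 311.7] 0.78 [0.5114 0.1841 0.1435]
s [451.5, 342.4] 0.66 [ 0.5215 -0.634   0.1435]
s [207.4, 260.7] 0.63 [0.5039 0.1943 0.1435]
[np.float64(312.6492861775574), np.float64(308.27221237390864)] [[np.float64(440.50054976198214), np.float64(310.0525761998455)], [np.float64(150.82136423768335), np.float64(306.0187142842473)]]
```

View pics/w12.png

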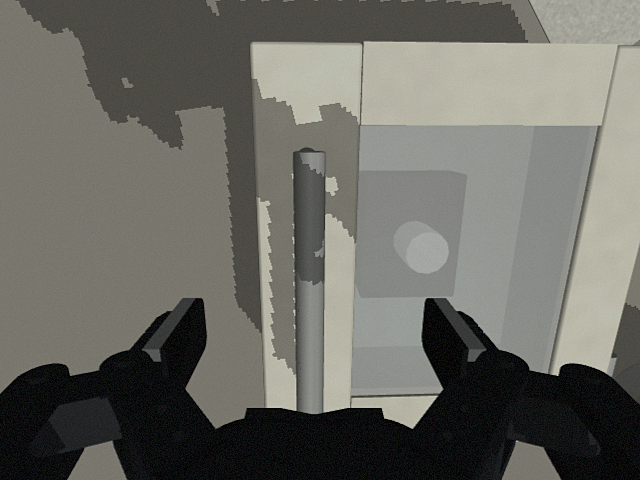

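View pics/s12.png

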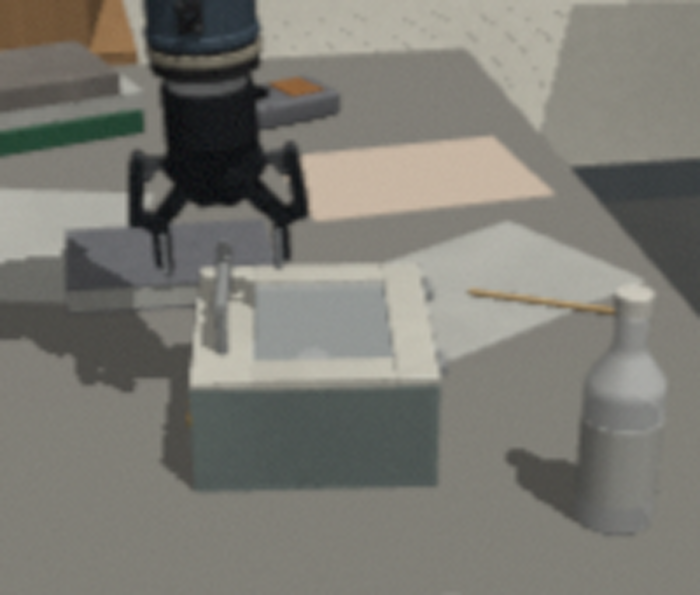

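```bash
python3 - <<'E'
from cell import vision
from h import *
S=vision.snapshot("side")
for z in (.1435,.15,.16,.17):
  for a in (-.045,0,.045):
    print(z,a,np.round(proj(S,(.5125+a*.99,.1849-a*.14,z)),1))
E
```

```text
0.1435 -0.045 [208.8 248.6]
0.1435 0 [208.5 264. ]
0.1435 0.045 [208.2 279.4]
0.15 -0.045 [206.8 248.5]
0.15 0 [206.5 263.9]
0.15 0.045 [206.2 279.3]
0.16 -0.045 [203.6 248.3]
0.16 0 [203.3 263.8]
0.16 0.045 [203.1 279.2]
0.17 -0.045 [200.5 248.1]
0.17 0 [200.2 263.6]
0.17 0.045 [199.9 279.1]
```

Call:
{"name": "step_arm", "arguments": {
  "plan": [
    {"translation": [-3,0,-8],"spin": 0},
    {"translation": [0,0,-5],"spin": 0},
    {"translation": [0,0,0],"spin": 0}
  ]
}}

```text
t: 14.4
tool_pos: [0.5107, 0.1851, 0.101]
eef_rot: [0.757, 0.652, 0.018, 0.015]
ft_force: [0.2, 0.5, -0.5]
opening: 0.0854
```

Call:
{"name": "step_arm", "arguments": {
  "plan": [
    {"translation": [0,0,0],"spin": 0},
    {"translation": [0,0,0],"spin": 0},
    {"translation": [0,0,0],"spin": 0},
    {"translation": [0,0,0],"spin": 0},
    {"translation": [0,0,0],"spin": 0},
    {"translation": [0,0,0],"spin": 0},
    {"translation": [0,0,0],"spin": 0},
    {"translation": [0,0,0],"spin": 0}
  ],
  "gripper": 0
}}

```text
t: 15.2
tool_pos: [0.5119, 0.185, 0.1015]
eef_rot: [0.758, 0.652, 0.019, 0.016]
ft_force: [1.1, -0.9, -0.6]
opening: 0.01
```

```bash
python3 lk.py 13
```

```text
15.3 [0.51189493 0.1849952  0.10151193] [ 0.6117159  -0.39331235 -0.72170565] 0.009800608687627955
w [328.1, 312.5] 0.7 [0.5099 0.1838 0.1435]
s [208.4, 263.8] 0.74 [0.512  0.1856 0.1435]
[np.float64(327.68775404530516), np.float64(312.7159204141161)] [[np.float64(463.3578054677157), np.float64(314.18063132420457)], [np.float64(152.77204557707034), np.float64(310.8275084628181)]]
```

View pics/w13.png

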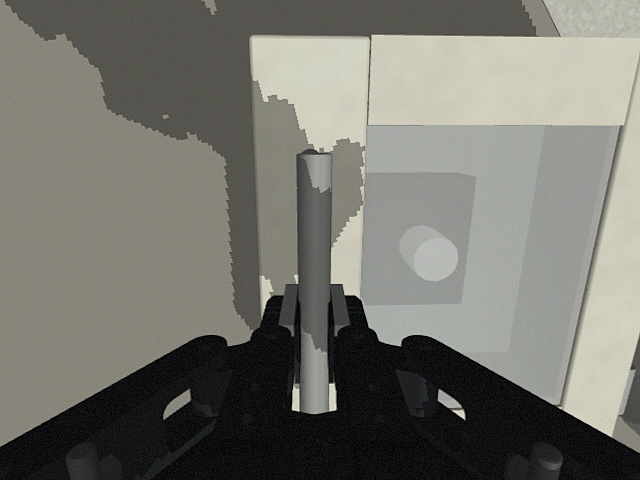

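View pics/s13.png

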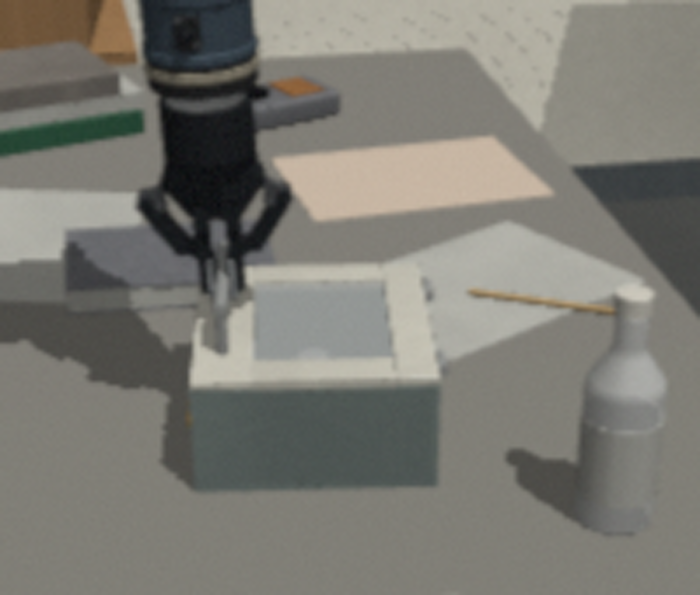

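Call:
{"name": "step_arm", "arguments": {
  "plan": [
    {"translation": [3,0,10],"spin": 0},
    {"translation": [4,-1,10],"spin": 0},
    {"translation": [4,-1,10],"spin": 0},
    {"translation": [5,-1,9],"spin": 0},
    {"translation": [6,-1,9],"spin": 0},
    {"translation": [5,-1,9],"spin": 0},
    {"translation": [0,0,0],"spin": 0}
  ]
}}

```text
t: 16.1
tool_pos: [0.5373, 0.1812, 0.1596]
eef_rot: [0.757, 0.653, 0.017, 0.012]
ft_force: [-2.7, -0.6, -3.5]
opening: 0.0097
```

Call:
{"name": "step_arm", "arguments": {
  "plan": [
    {"translation": [6,-1,8],"spin": 0},
    {"translation": [7,-1,8],"spin": 0},
    {"translation": [7,-1,8],"spin": 0},
    {"translation": [8,-1,7],"spin": 0},
    {"translation": [8,-1,7],"spin": 0},
    {"translation": [8,-1,6],"spin": 0},
    {"translation": [0,0,0],"spin": 0}
  ]
}}

```text
t: 16.8
tool_pos: [0.5753, 0.1754, 0.202]
eef_rot: [0.757, 0.654, 0.011, 0.007]
ft_force: [-1.7, 1.8, -5.3]
opening: 0.0099
```

```bash
python3 lk.py 14
```

```text
16.9 [0.57461046 0.17546877 0.20144964] [-3.42721026  1.43056475 -3.42035375] 0.009516217086309679
w [324.3, 313.9] 0.83 [0.5694 0.1198 0.1435]
s [176.2, 283.0] 0.82 [0.6091 0.4361 0.1435]
[np.float64(248.47653314473854), np.float64(207.66284642970868)] [[np.float64(338.5552153210522), np.float64(215.5711551991791)], [np.float64(143.7371435411592), np.float64(198.46742512359225)]]
```

View pics/s14.png

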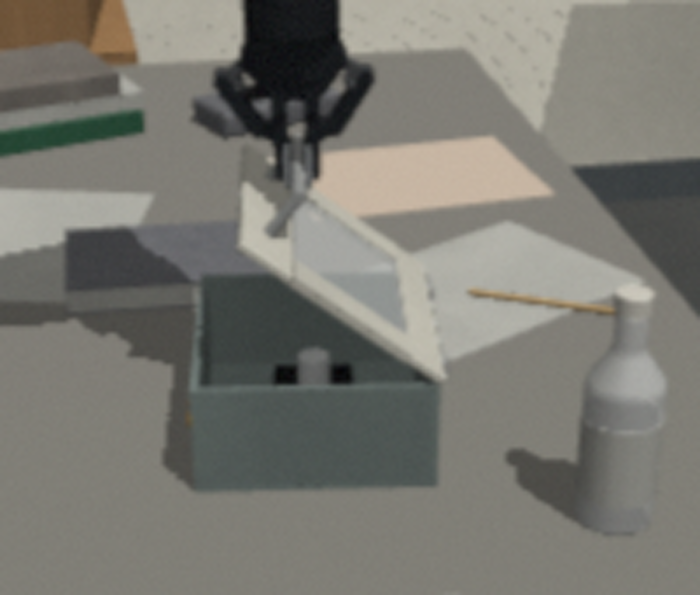

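View pics/w14.png

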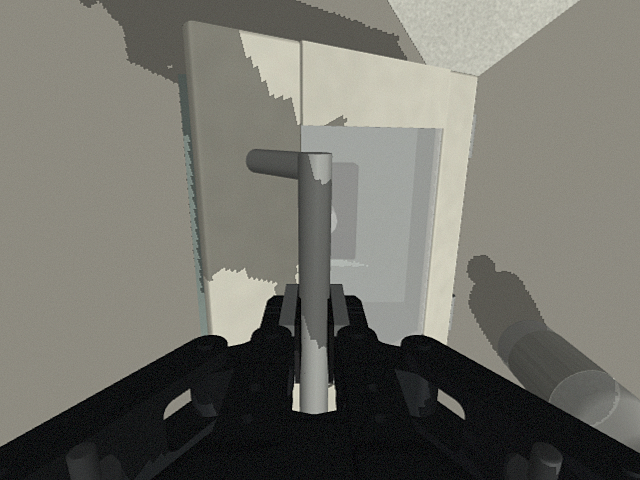

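Call:
{"name": "step_arm", "arguments": {
  "plan": [
    {"translation": [8,-1,6],"spin": 0},
    {"translation": [8,-1,5],"spin": 0},
    {"translation": [8,-1,5],"spin": 0},
    {"translation": [8,-1,4],"spin": 0},
    {"translation": [8,-1,4],"spin": 0},
    {"translation": [8,-1,3],"spin": 0},
    {"translation": [0,0,0],"spin": 0}
  ]
}}

```text
t: 17.7
tool_pos: [0.6185, 0.1687, 0.2281]
eef_rot: [0.756, 0.654, 0.007, 0.005]
ft_force: [-3.5, 1.1, -3.6]
opening: 0.0093
```

Call:
{"name": "step_arm", "arguments": {
  "plan": [
    {"translation": [7,-1,2],"spin": 0},
    {"translation": [7,-1,1],"spin": 0},
    {"translation": [4,0,1],"spin": 0},
    {"translation": [0,0,0],"spin": 0}
  ]
}}

```text
t: 18.1
tool_pos: [0.6349, 0.1663, 0.2331]
eef_rot: [0.756, 0.654, 0.006, 0.005]
ft_force: [-3.8, 2.8, -2.6]
opening: 0.0098
```

```bash
cat > ang.py <<'E'
from cell import vision,telemetry
from h import *
import cv2,sys
n=sys.argv[1]
S=vision.snapshot("side");c=S["color"]
r0,r1,c0,c1=150,245,250,350;f=7
im=cv2.resize(c[r0:r1,c0:c1],None,fx=f,fy=f,interpolation=cv2.INTER_CUBIC)
ux=np.array([.99,-.14,0]);uy=np.array([.14,.99,0]);C=np.array([.5855,.169,0])
def L(x,y,z,th):  # lid frame rel hinge
    s,co=np.sin(th),np.cos(th)
    return C+ux*(.1+x*co+z*s)+uy*y+np.array([0,0,.0955-x*s+z*co])
for d,col in((55,(255,0,0)),(60,(0,255,0)),(65,(0,0,255))):
    th=np.radians(d)
    for a,b in (((0,-.11,.008),(-.2,-.11,.008)),((-.2,-.11,.008),(-.2,.11,.008)),((-.175,-.065,.048),(-.175,.065,.048))):
        q=[proj(S,L(*v,th)) for v in (a,b)]
        q=[(int((v[1]-c0+.5)*f),int((v[0]-r0+.5)*f)) for v in q]
        cv2.line(im,*q,col,1)
cv2.imwrite(f"pics/a{n}.png",im)
s=telemetry.observe();print(s["t"],s["tool_pos"],s["ft_force"],s["opening"])
E
python3 ang.py 1
```

```text
18.15 [0.63466188 0.16629465 0.2330035 ] [-4.2181931  -0.4806598  -0.02168569] 0.009225692459033489
```

View pics/a1.png

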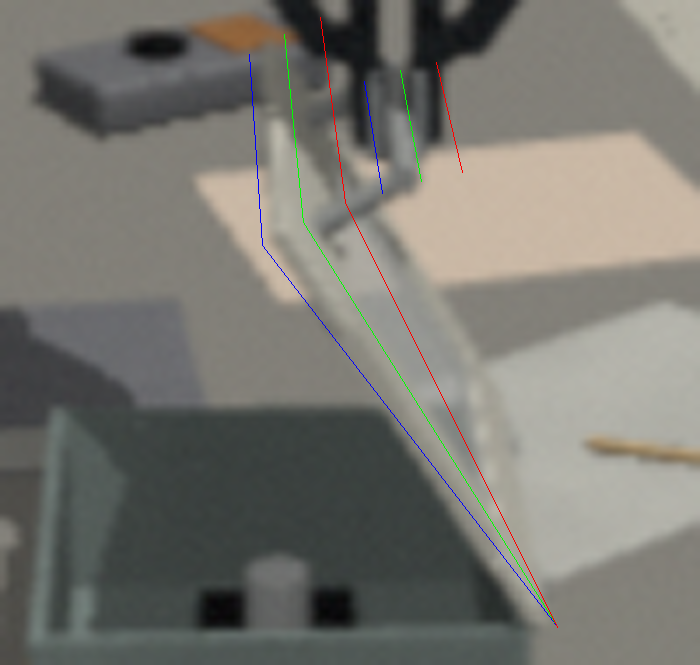

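Call:
{"name": "step_arm", "arguments": {
  "plan": [
    {"translation": [4,-1,0],"spin": 0},
    {"translation": [0,0,0],"spin": 0}
  ]
}}

```text
t: 18.35
tool_pos: [0.6379, 0.1659, 0.2339]
eef_rot: [0.756, 0.655, 0.007, 0.005]
ft_force: [-3.4, -0.9, -7.9]
opening: 0.0094
```

```bash
python3 - <<'E'
from cell import vision,telemetry
from h import *
import cv2
P={n:vision.snapshot(n) for n in("side","top","wrist")}
ux=np.array([.99,-.14,0]);uy=np.array([.14,.99,0]);C=np.array([.5855,.169,0])
for n,p in P.items():
  for x in vision.mark_of("lid_grip",p)[:1]:
    print(n,np.round(x["centre"],1),x["conf"])
    P[n]["m"]=x["centre"]
  for d in (50,55,60,65,70):
    th=np.radians(d);s,c=np.sin(th),np.cos(th)
    print('  ',d,np.round(proj(p,C+ux*(.1-.175*c+.048*s)+np.array([0,0,.0955+.175*s+.048*c])),1))
cv2.imwrite("pics/a2.png",cv2.resize(P["side"]["color"][150:245,250:350],None,fx=8,fy=6.3,interpolation=cv2.INTER_CUBIC))
cv2.imwrite("pics/w15.png",P["wrist"]["color"])
s=telemetry.observe();print(s["t"],s["tool_pos"],s["ft_force"],s["opening"])
E
```

```text
side [307.3 273.5] 0.62
   50 [170.9 297.6]
   55 [168.8 302.8]
   60 [167.2 308.1]
   65 [166.  313.6]
   70 [165.2 319.2]
top [237.8 252.5] 0.59
   50 [252.8 253.5]
   55 [246.8 254.2]
   60 [240.5 254.9]
   65 [234.1 255.8]
   70 [227.7 256.8]
wrist [323.9 313.6] 0.64
   50 [316.1 247.4]
   55 [322.9 281.1]
   60 [328.4 318.6]
   65 [332.5 358.7]
   70 [334.8 400.3]
18.65 [0.63765919 0.16588967 0.23385464] [-4.84979252 -0.25277328  0.89732191] 0.009593091550088197
```

View pics/a2.png

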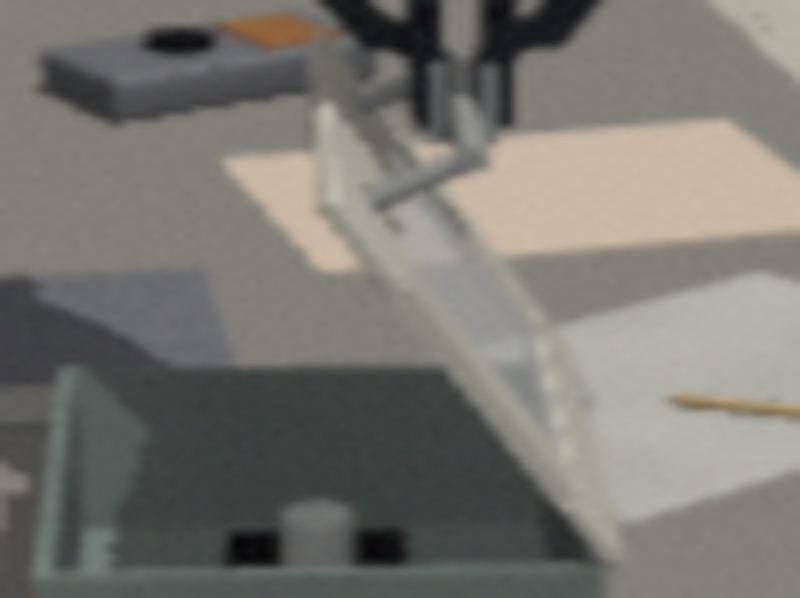

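View pics/w15.png

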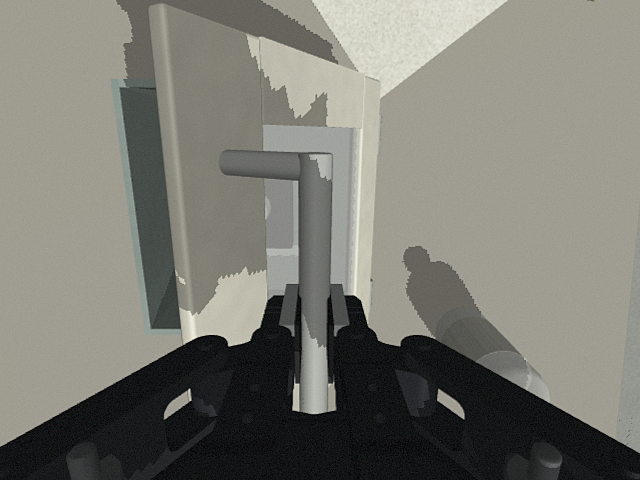

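```bash
python3 ov.py 16; python3 ang.py 16
```

```text
[0.63763669 0.16589597 0.23380727] [-5.98410369  0.12310302  0.49441357]
18.8 [0.63765055 0.16588725 0.2338297 ] [-5.25577622  0.40962094  0.67399359] 0.009304606461999416
```

View pics/s16.png

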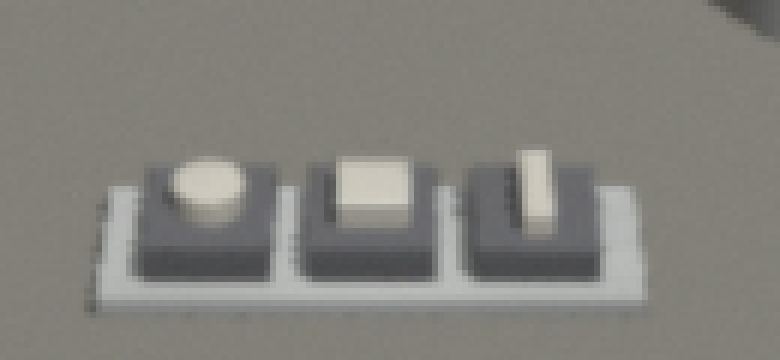

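View pics/a16.png

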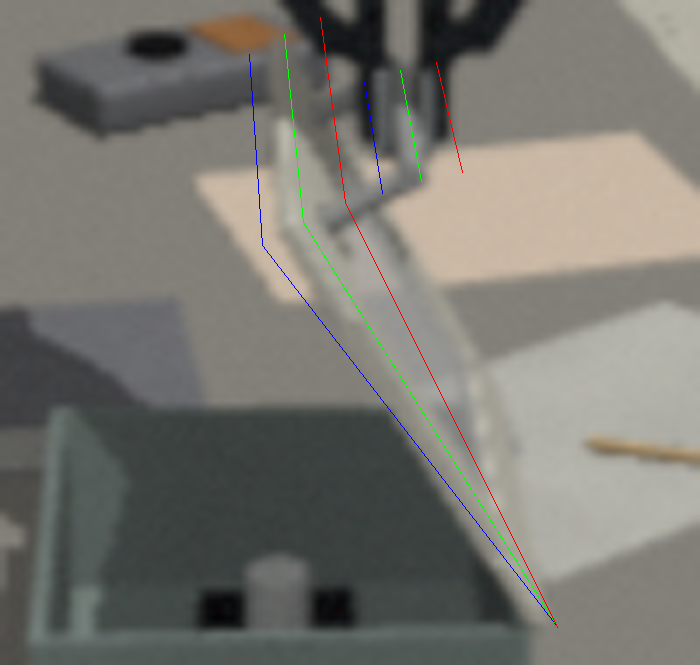

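```bash
python3 -c "
from cell import manip
print(manip.sign_off())"
```

```text
the job is handed in; nothing more can be done
None
```

I pressed the round, bar and square keys in that order. I then gripped the bar handle, lifted the cover to about 60° and handed the job in at about 19 s while still holding it.

**Last checks before hand-in:**
- **Keys:** each went fully home, with the arm stopping at the same depth each time under 11 to 17 N. In the final side picture all three are up again.
- **Cover angle:** the side-view overlay showed about 60° and the wrist camera about 59.5°. The top-view network said about 62°, but it was less certain. All three are within 55 to 65°.
- **Grip and steadiness:** the fingers were stopped at about 9.5 mm on the 12 mm bar. The tool position changed by under 0.1 mm between readings, with about 5 N on the tool.
- **Bystanders:** I did not measure the bottle, calculator or book again at the end, but the arm's path stayed clear of them and I saw no contact.

**Disagreements:**
- **Fingertips:** with the gripper shut, the fingertips sat about 23 mm higher than the reported tool position. I went by contact force and the pictures instead of the stated heights.
- **Lift height:** the final tool height was about 5 mm above what a 60° arc predicts, probably because the bar slid slightly in the pads.
- **Side-view network:** its last handle mark was wrong (it landed on the round key), so I ignored it.

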